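Fasten the red-lidded pantry box

TASK

On the pantry counter stand two white dry-goods boxes, one with a red lid and one with a blue lid. First press the red lid fully shut, then swing that box's brass hasp over so that it lies flat on the lid with the catch standing through its slot. The blue-lidded box is still in use: leave its hasp standing open as it is.

Things in the scene. Friction and masses are not known exactly. Their poses are not given: they have to be found in the camera images.
- red_box: White box with a red lid, 150 x 130 x 90 mm (x, y, z), fixed to the counter. Origin: centre of its underside, z up; its -x side is the front, with the brass hasp hinged at x -81, z 104 mm (axis along y). The flat lid is 10 mm thick (top at z 100 mm when shut); a clear place to press it is x +20, y 0. Catch: dark steel loop on the lid at x -48, y 0, 17 mm wide, 15 mm high.
- red_lid (a joint): Opening angle of the red lid (rad): 0 is shut, and it grows as the front edge rises. Hinge: along y at the box's x +75, z 90 mm. It starts a little ajar. The hinge is stiff: the lid stays where it is left and yields to 3 to 10 N pressed down near its middle.
- red_hasp (a joint): Opening angle of the red-lidded box's hasp (rad): 0 is flat on the shut lid, pointing to the box's +x, catch through the slot; pi/2 is upright; more leans outward over the front, as it starts. The hinge has slight friction: the hasp stays where it is left and about 1 N at the tab moves it. Closed fingers can push it over from outside and press its tab down.
- red_tab (a point): Free end of the red-lidded box's hasp, on its middle line. The hasp is a flat brass strap, 34 mm wide (along the box's y), 4 mm thick and 75 mm long from its hinge to this point; the slot for the catch lies 23 to 43 mm from the hinge, a plain finger tab 43 to 75 mm.
- blue_tab (a point): Free end of the brass hasp of the other box, the one with the blue lid (same shape and size, its lid already shut). It stands open in the same way, 75 mm from its hinge, and must be left as it is.

How it is judged:
By the outcome, as a careful person would: the job done as asked, in the order asked, and still so for the second after the job is handed in, with the robot touching nothing.
It also fails if it takes over 40 s, if anything falls off the work surface, if the arm or the gripper's body presses on something with over 40 N, if the wrist force passes 120 N, or if a joint passes its speed limit or range.

ROBOT

A 7-joint arm with a two-finger parallel gripper is mounted at the origin on the work surface. World frame = base frame: x ahead of the robot, y to its left, z up, the work surface at z = 0. Lengths are in m, angles in rad, forces in N, time in s.
With the tool pointing down it reaches from about 0.35 to 0.9 m from the base axis. Payload 19.9 kg.
Tool frame: the origin (TCP) lies midway between the tips of the shut fingers; the grasp point (between the pads) lies 19 mm behind it (bot.grasp_offset is the z of the grasp point in the tool frame, in m); z points along the fingers, y is the line along which they close (so a half turn about z gives the same grasp; the last joint's range is limited). The gripper opens to 85 mm and grips with 20 to 120 N. Pads are 22 mm wide; open, the fingers measure 114 mm over their backs; the gripper's body (76 mm by 85 mm) begins 54 mm behind the grasp point. The pads swing forward as they close: fully open they stand 13 mm farther back than shut.
Start: joints at [1.218, 0.417, -0.01, 1.614, 0.005, 1.111, -0.053], TCP at [0.192, -0.595, 0.195] pointing down, gripper open.
Joint ranges: [-2.81, 2.81], [-0.39, 2.02], [-1.27, 1.25], [0.06, 2.57], [-1.19, 4.33], [0.19, 2], [-2.82, 2.82]. Speed limits (rad/s): [1.89, 1.89, 2.39, 2.39, 3.01, 3.01, 3.01].

INTERFACE

Orientations are given as a unit quaternion [x, y, z, w].
In Python, from bench import bot gives the robot as it stands.
- The arm moves only by the shell command python3 -m crank 'ROWS' [FORCE]. ROWS is JSON, a list of rows, each an object of numbers: "jaw": the opening, from 0 (shut) to 1 (fully open); "tx", "ty", "tz": the shift along the world's x, y, z in mm; "turn": the turn about the world's z in rad. In form: [{"jaw": .., "tx": .., "ty": .., "tz": .., "turn": ..}, ...]. A call has 1 to 10 rows; each row shifts and turns the commanded pose from where the row before left it; what a row does not reach is not made up. A row lasts 1/10 s, in which the tool goes at most 50 mm and 8.59 degrees, less where a joint would pass 70% of its speed; a pose out of reach is approached as far as the arm can. A call with a gripper value outside its range is refused whole. The fingers move at their own pace and stop on an object; FORCE is the grip in N (left out, the last holds). Time passes only in rows, so rows that do not move let the fingers close. It gives the time, the measured TCP pose, the force, the opening and the grip force at its end, in the units of the state.
- bot.state(): the state, without advancing time (a new reading comes with each control period).
- bot.snapshot(name): name is "scene" or "side" or "wrist"; returns (picture, depth): 400x640x3 uint8, red, green, blue; 400x640 float32, m along the optical axis (not along the pixel's ray), 0 where there is no reading.
- bot.camera_params(name): a dict with "camera_matrix" (3x3 intrinsics, pixels), "world_from_camera" (4x4, takes a point from camera to world coordinates). Camera axes: x right, y up, looking along -z (the intrinsics and any distortion apply to the point x, -y, -z); pixel columns grow to the right and rows downward; lengths in m; the calibration is good to about 2 mm. A picture is of the moment at which its call begins: read the wrist's pose just before it. camera_params takes no time and is no camera call; for the wrist camera it gives the pose at the moment of the call.
- bot.finish_job(): hands the job in; it is judged then, once.
The state is a dict: "time": time; "q": joint angles; "qd": joint speeds; "joint_efforts": joint torques, N m; "tcp_pos": TCP position; "ee_rot": TCP orientation; "ft_force": force on the tool from outside, world axes, zero at the start; "torque": the same for the moment, N m; "width": finger opening in m; "grip_force": force on a finger pad.
Only numpy, scipy, OpenCV 4.12 (cv2) and the standard library are available. Lean on these libraries where they do the work, as an engineer would, in place of code of your own. Each camera call takes 0.05 s, during which the arm holds its last target. There are 200 camera calls.

## Working session

There is one attempt and no reset: what is moved stays moved. The work goes in short steps, Python scripts to look and compute and a shell command to move; the robot and the scene stay as the last step left them, time stands still between calls to the robot, and variables do not carry over. Pictures are saved under pics/ and viewed, at most 10 in all, crops included, and the job is handed in when it is done.

```bash
ls; mkdir -p pics; python3 - <<'E'
from bench import bot
import cv2,numpy as np
s=bot.state();print(s['time'],s['tcp_pos'],s['ee_rot'],s['width'])
for n in ("scene","side"):
    p,d=bot.snapshot(n);c=bot.camera_params(n)
    cv2.imwrite(f"pics/{n}0.png",p[:,:,::-1]);np.savez(f"{n}0.npz",p=p,d=d,K=c["camera_matrix"],T=c["world_from_camera"])
    print(n,c, (d>0).mean())
E
```

```text
pics
0.0 [ 0.19162043 -0.59451518  0.19467849] [ 9.87869123e-01  1.55287596e-01 -1.34705244e-04 -5.82572302e-04] 0.0853676151561921
scene {'camera_matrix': array([[460.89005628,   0.        , 316.86710744],
       [  0.        , 460.89005628, 203.89258216],
       [  0.        ,   0.        ,   1.        ]]), 'world_from_camera': array([[-0.24391691, -0.59963809,  0.76219335,  1.23840396],
       [ 0.96970654, -0.16148602,  0.18327981,  0.12646838],
       [ 0.01318202,  0.78380892,  0.62086215,  0.59089171],
       [ 0.        ,  0.        ,  0.        ,  1.        ]])} 0.995859375
side {'camera_matrix': array([[450.64729708,   0.        , 324.73870086],
       [  0.        , 450.64729708, 202.9908515 ],
       [  0.        ,   0.        ,   1.        ]]), 'world_from_camera': array([[-0.9132345 ,  0.25956518, -0.314052  ,  0.31157159],
       [-0.40701997, -0.61595966,  0.67448383,  0.62848162],
       [-0.01837085,  0.74378734,  0.66816383,  0.6930223 ],
       [ 0.        ,  0.        ,  0.        ,  1.        ]])} 0.99605078125
```

View pics/scene0.png

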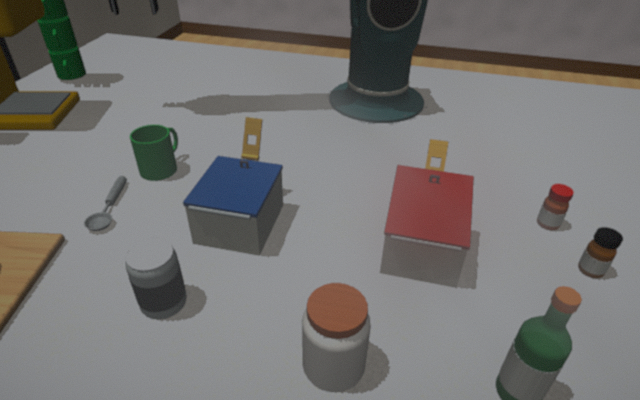

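View pics/side0.png

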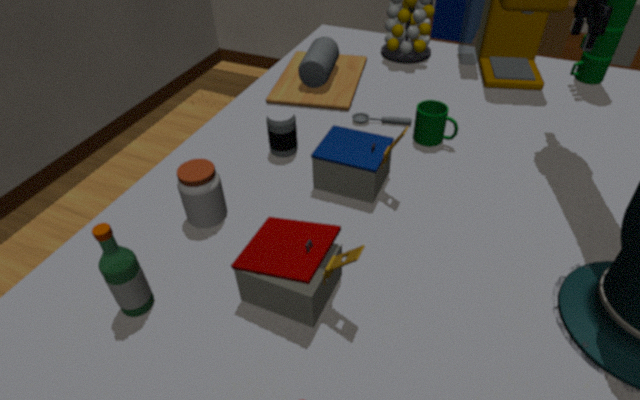

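The scene view shows the red lid at about (430,205) with its hasp at (437,155), and the blue lid at (237,185) with its hasp at (252,138). In the side view the red lid is at (290,247) and its hasp at (345,260). Both fronts face the robot.

```bash
cat > h.py <<'E'
import numpy as np,cv2
def load(f): return np.load(f)
def ray(z,uv):
    K,T=z['K'],z['T'];d=np.array([(uv[0]-K[0,2])/K[0,0],-(uv[1]-K[1,2])/K[1,1],-1.]);return T[:3,3],T[:3,:3]@d
def pts(z,m):
    v,u=np.nonzero(m&(z['d']>0));o=[]
    for a,b in zip(u,v):
        c,r=ray(z,(a,b));o.append(c+r*z['d'][b,a])
    return np.array(o)
def tri(z1,p1,z2,p2):
    c1,r1=ray(z1,p1);c2,r2=ray(z2,p2)
    s=np.linalg.lstsq(np.c_[r1,-r2],c2-c1,rcond=None)[0]
    a,b=c1+s[0]*r1,c2+s[1]*r2;return (a+b)/2,np.linalg.norm(a-b)
def mask(z,lo,hi,box,k=0):
    h=cv2.cvtColor(z['p'],cv2.COLOR_RGB2HSV);m=cv2.inRange(h,lo,hi)
    w=np.zeros_like(m);x0,y0,x1,y1=box;w[y0:y1,x0:x1]=1
    m=m*w
    n,l,s,_=cv2.connectedComponentsWithStats(m)
    return l==1+np.argmax(s[1:,4])
def quad(m):
    c=max(cv2.findContours(m.astype(np.uint8),0,2)[0],key=cv2.contourArea);h=cv2.convexHull(c)
    for e in np.linspace(1,25,100):
        a=cv2.approxPolyDP(h,e,True)
        if len(a)<=4:return a[:,0]
E
python3 - <<'E'
from h import *
np.set_printoptions(precision=4,suppress=True)
S,D=load('scene0.npz'),load('side0.npz')
bx={'s':((370,130,490,280),(415,130,460,185)),'d':((220,200,350,300),(315,235,375,285))}
bb={'s':((180,130,300,230),(235,110,270,165)),'d':((300,115,400,190),(375,120,420,165))}
for k,z in (('s',S),('d',D)):
    r=mask(z,(170,110,60),(180,255,255),bx[k][0])|mask(z,(0,150,60),(6,255,255),bx[k][0])
    b=mask(z,(105,100,40),(125,255,255),bb[k][0])
    for n,m in (('red',r),('blue',b)):
        print(k,n,m.sum(),quad(m).tolist())
        P=pts(z,m);c=P.mean(0);u,s,v=np.linalg.svd(P-c,full_matrices=False);print(' centre',c,'normal',v[2]*np.sign(v[2,2]))
        for q in quad(m):
            c0,ry=ray(z,q);nn=v[2];print('  corner',c0+ry*((c-c0)@nn)/(ry@nn))
    for n,w in (('rh',bx[k][1]),('bh',bb[k][1])):
        m=mask(z,(14,110,60),(32,255,255),w);P=pts(z,m)
        c=np.median(P,0);P=P[np.linalg.norm(P-c,axis=1)<.07];c=P.mean(0);u,s,v=np.linalg.svd(P-c,full_matrices=False)
        print(k,n,m.sum(),quad(m).tolist(),c,'axes',v,'ends',c+v[0]*((P-c)@v[0]).min(),c+v[0]*((P-c)@v[0]).max())
E
```

```text
s red 16 [[397, 209], [394, 203], [398, 201], [399, 206]]
 centre [0.6086 0.1252 0.1158] normal [0.2407 0.0161 0.9705]
  corner [0.6281 0.1166 0.1111]
  corner [0.617 0.11  0.114]
  corner [0.6114 0.1159 0.1153]
  corner [0.6213 0.119  0.1128]
s blue 3590 [[184, 201], [217, 157], [280, 165], [255, 216]]
 centre [ 0.623  -0.1744  0.1015] normal [0.0023 0.0016 1.    ]
  corner [ 0.689  -0.2399  0.1014]
  corner [ 0.5457 -0.242   0.1018]
  corner [ 0.54   -0.1152  0.1016]
  corner [ 0.6951 -0.1089  0.1012]
s rh 375 [[431, 140], [447, 143], [442, 170], [426, 168]] [0.4836 0.1698 0.1425] axes [[ 0.7058  0.0307 -0.7078]
 [-0.0157  0.9995  0.0277]
 [ 0.7083 -0.0084  0.7059]] ends [0.4674 0.1691 0.1587] [0.51   0.1709 0.116 ]
s bh 479 [[247, 118], [260, 120], [257, 158], [242, 156]] [ 0.5162 -0.1789  0.1374] axes [[ 0.4957  0.0103 -0.8684]
 [-0.008   0.9999  0.0072]
 [-0.8685 -0.0034 -0.4957]] ends [ 0.4977 -0.1793  0.1698] [ 0.5351 -0.1785  0.1043]
d red 3817 [[232, 266], [269, 218], [339, 229], [308, 281]]
 centre [0.5948 0.1795 0.118 ] normal [0.2161 0.0031 0.9764]
  corner [0.6703 0.2398 0.1011]
  corner [0.6698 0.1116 0.1017]
  corner [0.5238 0.1164 0.1339]
  corner [0.5246 0.24   0.1334]
d blue 2213 [[312, 154], [333, 126], [392, 138], [374, 171]]
 centre [ 0.6082 -0.1656  0.1008] normal [0.0001 0.0106 0.9999]
  corner [ 0.6835 -0.109   0.1001]
  corner [ 0.6849 -0.2316  0.1014]
  corner [ 0.5374 -0.2363  0.1015]
  corner [ 0.535  -0.104   0.1001]
d rh 387 [[363, 246], [356, 259], [323, 274], [332, 256]] [0.4934 0.1756 0.1311] axes [[ 0.7035 -0.0093 -0.7106]
 [-0.0133  0.9996 -0.0262]
 [ 0.7106  0.0278  0.7031]] ends [0.4643 0.176  0.1605] [0.5249 0.1752 0.0992]
d bh 79 [[407, 127], [404, 133], [384, 155], [387, 148]] [ 0.5136 -0.1665  0.1387] axes [[ 0.4956  0.0162 -0.8684]
 [ 0.0472 -0.9988  0.0084]
 [ 0.8673  0.0452  0.4958]] ends [ 0.4947 -0.1671  0.1719] [ 0.5323 -0.1659  0.106 ]
```

```bash
python3 - <<'E'
from h import *
np.set_printoptions(precision=4,suppress=True)
S,D=load('scene0.npz'),load('side0.npz')
print(cv2.cvtColor(S['p'],cv2.COLOR_RGB2HSV)[[195,215,230],[430,440,430]])
def redm(z,box):
    h=cv2.cvtColor(z['p'],cv2.COLOR_RGB2HSV);m=((h[...,0]<8)|(h[...,0]>168))&(h[...,1]>110);w=np.zeros_like(m);x0,y0,x1,y1=box;w[y0:y1,x0:x1]=1
    return m&w
a=redm(S,(375,150,490,250));z=S
P=pts(z,a);c=P.mean(0);v=np.linalg.svd(P-c,full_matrices=False)[2];print(a.sum(),c,v[2]*np.sign(v[2,2]))
qs=quad(a);qd=quad(redm(D,(220,200,350,300)));print(qs.tolist(),qd.tolist())
# order by plane points: match nearest 3-D
for p in qs:
    best=min(((tri(S,p,D,q)) for q in qd),key=lambda t:t[1]+ (0 if .08<t[0][2]<.16 else 1));print('corner',p,*best)
print('tab mid',tri(S,(439,141.5),D,(359.5,252.5)))
print('blue tab',tri(S,(253.5,119),D,(405.5,130)))
E
```

```text
[[  1 125 126]
 [  1 133 128]
 [  0 131 127]]
4846 [0.6112 0.1767 0.1155] [ 0.2173 -0.0006  0.9761]
[[407, 168], [472, 177], [468, 245], [394, 231]] [[232, 264], [269, 217], [339, 227], [308, 283]]
corner [407 168] [0.5271 0.1173 0.1324] 0.01078233202125138
corner [472 177] [0.525  0.2367 0.1266] 0.003891225209011688
corner [468 245] [0.6738 0.2339 0.099 ] 0.0014156724771660564
corner [394 231] [0.6709 0.1149 0.1027] 0.007862259371669584
tab mid (array([0.4654, 0.171 , 0.1553]), np.float64(0.0010738557361244707))
blue tab (array([ 0.4952, -0.1802,  0.1672]), np.float64(0.0002024107784396862))
```

```bash
python3 -m crank '[{"jaw":0,"tz":40},{"jaw":0,"tz":40,"tx":10},{"jaw":0,"tx":20,"ty":35,"turn":-0.04},{"jaw":0,"tx":20,"ty":35,"turn":-0.04},{"jaw":0,"tx":20,"ty":35,"turn":-0.04},{"jaw":0,"tx":20,"ty":35,"turn":-0.04},{"jaw":0,"tx":20,"ty":35,"turn":-0.04},{"jaw":0,"tx":20,"ty":35,"turn":-0.04},{"jaw":0,"tx":20,"ty":35,"turn":-0.04},{"jaw":0,"tx":20,"ty":35,"turn":-0.03}]' 40
```

```text
validation failed for argument at $[0]...
```

```bash
python3 -m crank '[{"jaw":0,"tx":0,"ty":0,"tz":40,"turn":0},{"jaw":0,"tx":10,"ty":0,"tz":40,"turn":0},{"jaw":0,"tx":20,"ty":35,"tz":0,"turn":-0.04},{"jaw":0,"tx":20,"ty":35,"tz":0,"turn":-0.04},{"jaw":0,"tx":20,"ty":35,"tz":0,"turn":-0.04},{"jaw":0,"tx":20,"ty":35,"tz":0,"turn":-0.04},{"jaw":0,"tx":20,"ty":35,"tz":0,"turn":-0.04},{"jaw":0,"tx":20,"ty":35,"tz":0,"turn":-0.04},{"jaw":0,"tx":20,"ty":35,"tz":0,"turn":-0.04},{"jaw":0,"tx":20,"ty":35,"tz":0,"turn":-0.03}]' 40
```

```text
time: 1.1
tcp_pos: [0.3622, -0.3132, 0.2752]
ee_rot: [1.0, 0.0, -0.0, -0.0]
ft_force: [0.1, -0.7, -0.1]
width: -0.0003
grip_force: 0.0
```

```bash
python3 -m crank '[{"jaw":0,"tx":22,"ty":44,"tz":0,"turn":0},{"jaw":0,"tx":22,"ty":44,"tz":0,"turn":0},{"jaw":0,"tx":22,"ty":44,"tz":0,"turn":0},{"jaw":0,"tx":22,"ty":44,"tz":0,"turn":0},{"jaw":0,"tx":22,"ty":44,"tz":0,"turn":0},{"jaw":0,"tx":22,"ty":44,"tz":0,"turn":0},{"jaw":0,"tx":22,"ty":44,"tz":0,"turn":0},{"jaw":0,"tx":22,"ty":44,"tz":0,"turn":0},{"jaw":0,"tx":22,"ty":44,"tz":0,"turn":0},{"jaw":0,"tx":22,"ty":44,"tz":0,"turn":0}]'
python3 -m crank '[{"jaw":0,"tx":18,"ty":25,"tz":-30,"turn":0},{"jaw":0,"tx":17,"ty":24,"tz":-30,"turn":0},{"jaw":0,"tx":0,"ty":0,"tz":-30,"turn":0},{"jaw":0,"tx":0,"ty":0,"tz":-30,"turn":0},{"jaw":0,"tx":0,"ty":0,"tz":0,"turn":0}]'
```

```text
time: 2.1
tcp_pos: [0.5823, 0.1268, 0.275]
ee_rot: [1.0, 0.001, -0.0, 0.0]
ft_force: [1.0, -1.5, -0.1]
width: 0.0001
grip_force: 0.0
time: 2.6
tcp_pos: [0.6146, 0.1734, 0.1512]
ee_rot: [1.0, 0.001, -0.003, 0.001]
ft_force: [0.1, -0.4, -0.5]
width: 0.0001
grip_force: 0.0
```

```bash
python3 -m crank '[{"jaw":0,"tx":0,"ty":0,"tz":-15,"turn":0},{"jaw":0,"tx":0,"ty":0,"tz":-10,"turn":0},{"jaw":0,"tx":0,"ty":0,"tz":-6,"turn":0},{"jaw":0,"tx":0,"ty":0,"tz":-5,"turn":0},{"jaw":0,"tx":0,"ty":0,"tz":-5,"turn":0},{"jaw":0,"tx":0,"ty":0,"tz":-4,"turn":0},{"jaw":0,"tx":0,"ty":0,"tz":-3,"turn":0},{"jaw":0,"tx":0,"ty":0,"tz":0,"turn":0},{"jaw":0,"tx":0,"ty":0,"tz":0,"turn":0}]'
```

```text
time: 3.5
tcp_pos: [0.6168, 0.1742, 0.1074]
ee_rot: [1.0, 0.001, 0.0, -0.0]
ft_force: [0.4, 0.2, 0.9]
width: -0.0001
grip_force: 0.0
```

```bash
python3 -m crank '[{"jaw":0,"tx":0,"ty":0,"tz":-2,"turn":0},{"jaw":0,"tx":0,"ty":0,"tz":-2,"turn":0},{"jaw":0,"tx":0,"ty":0,"tz":-2,"turn":0},{"jaw":0,"tx":0,"ty":0,"tz":-1,"turn":0},{"jaw":0,"tx":0,"ty":0,"tz":0,"turn":0},{"jaw":0,"tx":0,"ty":0,"tz":0,"turn":0}]'
```

```text
time: 4.1
tcp_pos: [0.6168, 0.1742, 0.1003]
ee_rot: [1.0, 0.001, 0.0, -0.0]
ft_force: [-0.2, -0.1, 0.3]
width: 0.0002
grip_force: 0.0
```

```bash
python3 -m crank '[{"jaw":0,"tx":0,"ty":0,"tz":-1,"turn":0},{"jaw":0,"tx":0,"ty":0,"tz":-1,"turn":0},{"jaw":0,"tx":0,"ty":0,"tz":-1,"turn":0},{"jaw":0,"tx":0,"ty":0,"tz":0,"turn":0}]'; python3 - <<'E'
from bench import bot
import cv2,numpy as np
print(bot.state()['ft_force'],bot.state()['joint_efforts'])
n="side";p,d=bot.snapshot(n);c=bot.camera_params(n)
cv2.imwrite("pics/side1.png",cv2.resize(p[150:320,200:420,::-1],None,fx=3,fy=3))
E
```

```text
time: 4.5
tcp_pos: [0.6167, 0.1741, 0.0971]
ee_rot: [1.0, 0.001, -0.0, -0.0]
ft_force: [-0.5, -0.6, 0.3]
width: 0.0001
grip_force: 0.0
[-0.48631407 -0.64133988  0.31591732] [-3.50139197e-02 -9.35946608e+01 -1.21154317e+01 -3.83726156e+01
  3.74591653e-02 -5.56893926e-02 -1.59345916e-02]
```

View pics/side1.png

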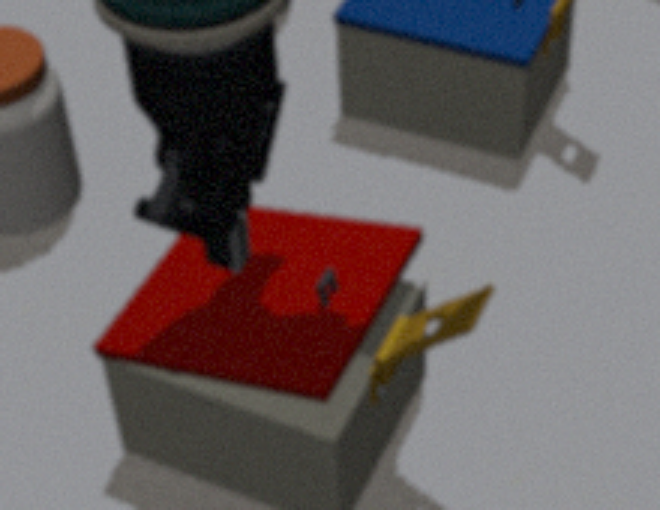

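The side view shows the fingertip at about (278,239) in full-image pixels, touching the lid or close to it. The lid still looks ajar, so I'll check the numbers.

```bash
cat >> h.py <<'E'
def redm(z,box):
    h=cv2.cvtColor(z['p'],cv2.COLOR_RGB2HSV);m=((h[...,0]<8)|(h[...,0]>168))&(h[...,1]>110);w=np.zeros_like(m);x0,y0,x1,y1=box;w[y0:y1,x0:x1]=1
    return m&w
def snap(n):
    from bench import bot
    c=bot.camera_params(n);p,d=bot.snapshot(n);return dict(p=p,d=d,K=c["camera_matrix"],T=c["world_from_camera"])
def proj(z,X):
    q=np.linalg.inv(z['T'])@np.r_[X,1];q=q[:3]*[1,-1,-1];q=z['K']@q;return q[:2]/q[2]
def lid():
    for n,b in (('scene',(375,150,490,250)),('side',(220,200,350,300))):
        z=snap(n);P=pts(z,redm(z,b));c=np.median(P,0);P=P[abs(P[:,2]-c[2])<.03]
        A=np.c_[P[:,:2],np.ones(len(P))];
        for _ in range(4):
            k=np.linalg.lstsq(A,P[:,2],rcond=None)[0];r=abs(A@k-P[:,2]);A,P=A[r<.006],P[r<.006]
        print(n,len(P),'slope x',-k[0],'y',k[1],'z at 0.617,0.174',k@[.617,.174,1],'z at .52',k@[.522,.174,1])
E
python3 - <<'E'
from h import *
lid();z=snap('side');from bench import bot;t=bot.state()['tcp_pos'];print(proj(z,t),proj(z,t+[0,0,.02]))
E
```

```text
scene 3940 slope x 0.22333824840179098 y -0.00017763400696865772 z at 0.617,0.174 0.11416619627476138 z at .52 0.13538332987293153
side 4073 slope x 0.21957488093581876 y -0.006129357172581756 z at 0.617,0.174 0.11312634673619851 z at .52 0.13398596042510127
[278.08505522 250.32764949] [277.08239719 242.61267469]
```

```bash
python3 - <<'E'
from h import *
from bench import bot
np.set_printoptions(precision=4,suppress=True)
t=bot.state()['tcp_pos'];print(bot.state()['time'],t,bot.state()['q'])
z=snap('side')
for v in range(228,246,2):
    u=278;c,r=ray(z,(u,v));print(v,z['p'][v,u],c+r*z['d'][v,u])
z=snap('scene');print(proj(z,t));cv2.imwrite('pics/scene1.png',cv2.resize(z['p'][100:280,330:530,::-1],None,fx=3,fy=3))
E
```

```text
4.7 [0.6167 0.1742 0.0973] [ 0.0382  0.5981 -0.504   1.6411  0.3315  0.9885 -2.1454]
228 [50 49 50] [0.6062 0.1817 0.1645]
230 [43 44 47] [0.6069 0.1814 0.1592]
232 [48 50 48] [0.6074 0.1814 0.1543]
234 [52 53 53] [0.6083 0.1806 0.1484]
236 [41 39 42] [0.6082 0.1817 0.1445]
238 [46 49 46] [0.6089 0.1814 0.1391]
240 [71 39 36] [0.6203 0.1649 0.1134]
242 [73  0  0] [0.6182 0.169  0.1131]
244 [70  0  0] [0.6156 0.1736 0.1136]
[431.2103 216.9313]
```

View pics/scene1.png

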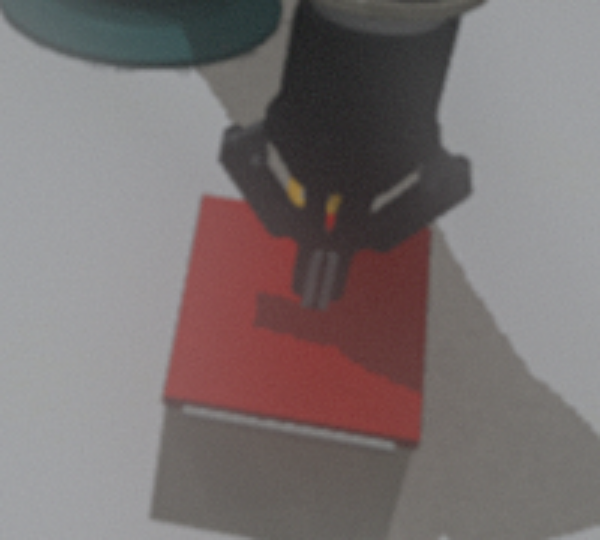

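The scene view shows the closed fingertips at about (437,202), hovering over the lid. The reported TCP projects to (431,217), so the tip is really higher than the state says. I'll triangulate the tip.

```bash
python3 - <<'E'
from h import *
from bench import bot
np.set_printoptions(precision=4,suppress=True)
S,D=snap('scene'),snap('side')
def tip(z,b):
    x0,y0,x1,y1=b;h=z['p'][y0:y1,x0:x1].astype(int);m=(h.max(2)-h.min(2)<18)
    n,l,s,_=cv2.connectedComponentsWithStats(m.astype(np.uint8));k=1+np.argmax(s[1:,4]);v,u=np.nonzero(l==k);i=v>=v.max()-1
    return np.array([u[i].mean()+x0,v.max()+y0+.5])
a=tip(S,(415,170,460,225));b=tip(D,(262,220,300,250));print(a,b,tri(S,a,D,b),bot.state()['tcp_pos'])
print(bot.grasp_offset)
E
```

```text
[435.  202.5] [278.1429 239.5   ] (array([0.6138, 0.1749, 0.1265]), np.float64(0.0011757620065853192)) [0.6168 0.1742 0.0973]
-0.0187
```

```bash
python3 -m crank '[{"jaw":0,"tx":0,"ty":0,"tz":-3,"turn":0},{"jaw":0,"tx":0,"ty":0,"tz":-3,"turn":0},{"jaw":0,"tx":0,"ty":0,"tz":-3,"turn":0},{"jaw":0,"tx":0,"ty":0,"tz":0,"turn":0}]';  python3 -m crank '[{"jaw":0,"tx":0,"ty":0,"tz":-2,"turn":0},{"jaw":0,"tx":0,"ty":0,"tz":-2,"turn":0},{"jaw":0,"tx":0,"ty":0,"tz":-2,"turn":0},{"jaw":0,"tx":0,"ty":0,"tz":0,"turn":0}]'
```

```text
time: 5.3
tcp_pos: [0.6164, 0.174, 0.0876]
ee_rot: [1.0, 0.001, -0.0, 0.0]
ft_force: [1.2, -0.5, 0.9]
width: -0.0005
grip_force: 0.0
time: 5.7
tcp_pos: [0.6166, 0.1741, 0.0819]
ee_rot: [1.0, 0.001, -0.0, 0.0]
ft_force: [0.2, -0.4, 0.1]
width: -0.0001
grip_force: 0.0
```

```bash
python3 -m crank '[{"jaw":0,"tx":0,"ty":0,"tz":-2,"turn":0},{"jaw":0,"tx":0,"ty":0,"tz":-2,"turn":0},{"jaw":0,"tx":0,"ty":0,"tz":-1,"turn":0},{"jaw":0,"tx":0,"ty":0,"tz":0,"turn":0}]';  python3 -m crank '[{"jaw":0,"tx":0,"ty":0,"tz":-2,"turn":0},{"jaw":0,"tx":0,"ty":0,"tz":-2,"turn":0},{"jaw":0,"tx":0,"ty":0,"tz":0,"turn":0}]'; python3 -c "
from h import *;lid()"
```

```text
time: 6.1
tcp_pos: [0.6166, 0.1742, 0.0771]
ee_rot: [1.0, 0.001, -0.0, -0.0]
ft_force: [-0.1, 0.4, 0.8]
width: -0.0001
grip_force: 0.2
time: 6.4
tcp_pos: [0.6166, 0.1742, 0.073]
ee_rot: [1.0, 0.001, -0.0, -0.0]
ft_force: [-0.3, -0.7, 0.5]
width: -0.0001
grip_force: 0.2
scene 2500 slope x 0.13697950429432243 y -0.0015449261867360176 z at 0.617,0.174 0.10921340083177866 z at .52 0.12222645373973928
side 4047 slope x 0.13450955548550816 y -0.006654514018326757 z at 0.617,0.174 0.10823049680818599 z at .52 0.12100890457930925
```

```bash
python3 -m crank '[{"jaw":0,"tx":0,"ty":0,"tz":-2,"turn":0},{"jaw":0,"tx":0,"ty":0,"tz":-2,"turn":0}]';python3 -m crank '[{"jaw":0,"tx":0,"ty":0,"tz":-1,"turn":0},{"jaw":0,"tx":0,"ty":0,"tz":-1,"turn":0}]';  python3 -m crank '[{"jaw":0,"tx":0,"ty":0,"tz":-1,"turn":0}]'; python3 -c "
from h import *;lid()"
```

```text
time: 6.7
tcp_pos: [0.6167, 0.1741, 0.0692]
ee_rot: [1.0, 0.001, -0.0, -0.0]
ft_force: [-1.7, -1.4, 3.0]
width: 0.0001
grip_force: 1.5
time: 6.9
tcp_pos: [0.6166, 0.1742, 0.0671]
ee_rot: [1.0, 0.001, -0.0, -0.0]
ft_force: [-1.9, 0.5, 2.8]
width: 0.0004
grip_force: 1.4
time: 7.0
tcp_pos: [0.6167, 0.1741, 0.0662]
ee_rot: [1.0, 0.001, -0.0, -0.0]
ft_force: [-3.0, 0.9, 2.6]
width: -0.0003
grip_force: 1.5
scene 1881 slope x 0.0326890914512668 y -0.001703160827349226 z at 0.617,0.174 0.10328113545654843 z at .52 0.10638659914441878
side 4200 slope x 0.029536963874293415 y -0.006232011468042822 z at 0.617,0.174 0.10221613643673136 z at .52 0.10502214800478923
```

```bash
python3 -m crank '[{"jaw":0,"tx":0,"ty":0,"tz":-1,"turn":0}]';python3 -m crank '[{"jaw":0,"tx":0,"ty":0,"tz":-1,"turn":0}]';  python3 -m crank '[{"jaw":0,"tx":0,"ty":0,"tz":-0.5,"turn":0}]'; python3 -m crank '[{"jaw":0,"tx":0,"ty":0,"tz":-0.5,"turn":0}]'; python3 -c "
from h import *;lid()"
```

```text
time: 7.2
tcp_pos: [0.6168, 0.1741, 0.0653]
ee_rot: [1.0, 0.001, 0.0, -0.0]
ft_force: [-2.0, -0.7, 1.5]
width: -0.0002
grip_force: 1.5
time: 7.3
tcp_pos: [0.6167, 0.1742, 0.0642]
ee_rot: [1.0, 0.001, -0.0, -0.0]
ft_force: [-2.2, 0.8, 2.5]
width: -0.0001
grip_force: 1.6
time: 7.4
tcp_pos: [0.6167, 0.1742, 0.0641]
ee_rot: [1.0, 0.001, -0.0, 0.0]
ft_force: [-6.4, -2.0, 14.1]
width: 0.0002
grip_force: 7.0
time: 7.5
tcp_pos: [0.6168, 0.1742, 0.064]
ee_rot: [1.0, 0.001, 0.0, 0.0]
ft_force: [-9.6, -3.2, 21.1]
width: -0.0002
grip_force: 10.5
scene 1653 slope x 0.0008396919397755283 y -0.0007248729477907084 z at 0.617,0.174 0.1014360775785627 z at .52 0.10151584831284137
side 4208 slope x -0.0005683231215294229 y -0.005422392586085664 z at 0.617,0.174 0.10041651553415053 z at .52 0.10036252483760523
```

```bash
python3 -m crank '[{"jaw":0,"tx":0,"ty":0,"tz":20,"turn":0},{"jaw":0,"tx":0,"ty":0,"tz":40,"turn":0},{"jaw":0,"tx":0,"ty":0,"tz":40,"turn":0},{"jaw":0,"tx":0,"ty":0,"tz":32,"turn":0},{"jaw":0,"tx":-39,"ty":0,"tz":0,"turn":0},{"jaw":0,"tx":-39,"ty":0,"tz":0,"turn":0},{"jaw":0,"tx":-39,"ty":0,"tz":0,"turn":0},{"jaw":0,"tx":-39,"ty":0,"tz":0,"turn":0},{"jaw":0,"tx":-39,"ty":0,"tz":0,"turn":0},{"jaw":0,"tx":0,"ty":0,"tz":0,"turn":0}]'; python3 - <<'E'
from h import *
lid()
z=snap('side');cv2.imwrite("pics/side2.png",cv2.resize(z['p'][120:320,200:460,::-1],None,fx=3,fy=3))
E
```

```text
time: 8.6
tcp_pos: [0.4183, 0.1741, 0.1954]
ee_rot: [1.0, 0.002, 0.0, 0.001]
ft_force: [1.6, -0.6, 0.0]
width: -0.0001
grip_force: 0.0
scene 3219 slope x 0.00021661969552896863 y -0.0009656794312480621 z at 0.617,0.174 0.1014532385679203 z at .52 0.10147381743899554
side 4920 slope x -0.0007804432604203368 y -0.0056807165006543675 z at 0.617,0.174 0.10044636966680746 z at .52 0.10037222755706753
```

View pics/side2.png

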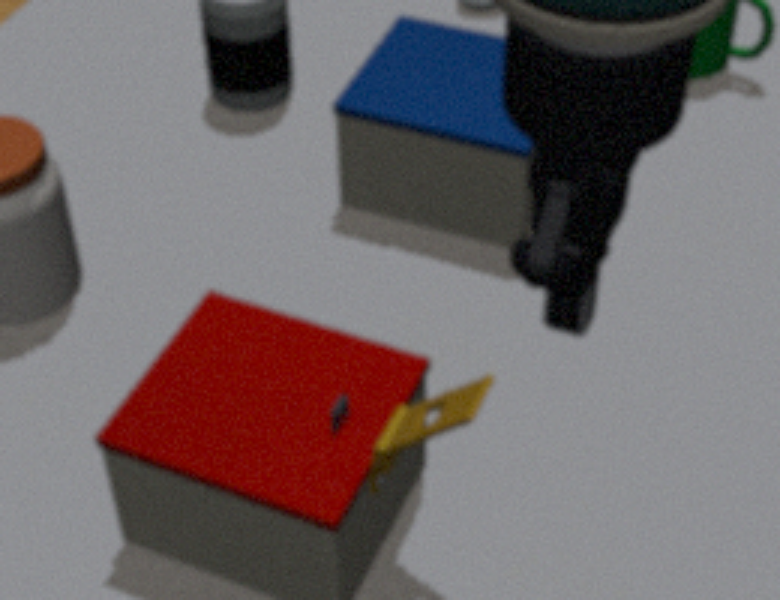

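The lid is shut and stays shut. The fingertip, at about (389,228) in full-image pixels, is outside the hasp, whose tab is at (363,246).

```bash
python3 - <<'E'
from h import *
D=load('side0.npz');print(proj(D,np.array([.4153,.175,.2314])),'expect ~389,229')
E
python3 -m crank '[{"jaw":0,"tx":0,"ty":1,"tz":-40,"turn":0},{"jaw":0,"tx":0,"ty":0,"tz":-40,"turn":0},{"jaw":0,"tx":0,"ty":0,"tz":-10,"turn":0},{"jaw":0,"tx":0,"ty":0,"tz":0,"turn":0}]'
```

```text
[393.2385699  228.83512769] expect ~389,229
time: 9.15
tcp_pos: [0.4215, 0.1752, 0.1045]
ee_rot: [1.0, 0.001, -0.002, -0.0]
ft_force: [-0.7, 0.0, 1.6]
width: -0.0001
grip_force: 0.0
```

```bash
python3 -m crank '[{"jaw":0,"tx":15,"ty":0,"tz":0,"turn":0},{"jaw":0,"tx":13,"ty":0,"tz":0,"turn":0},{"jaw":0,"tx":8,"ty":0,"tz":3,"turn":0},{"jaw":0,"tx":8,"ty":0,"tz":3,"turn":0},{"jaw":0,"tx":8,"ty":0,"tz":3,"turn":0},{"jaw":0,"tx":8,"ty":0,"tz":3,"turn":0},{"jaw":0,"tx":8,"ty":0,"tz":3,"turn":0},{"jaw":0,"tx":0,"ty":0,"tz":0,"turn":0}]'; python3 - <<'E'
from h import *
z=snap('side');cv2.imwrite("pics/side3.png",cv2.resize(z['p'][160:310,240:440,::-1],None,fx=3,fy=3))
E
```

```text
time: 9.95
tcp_pos: [0.4909, 0.1752, 0.1206]
ee_rot: [1.0, 0.001, 0.0, -0.0]
ft_force: [0.3, -0.1, -0.5]
width: -0.0003
grip_force: 0.0
```

View pics/side3.png

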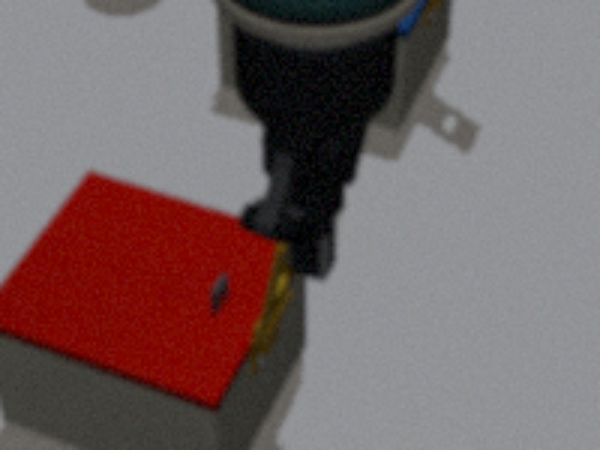

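The hasp is now nearly upright, from (325,280) to (333,243) in full-image pixels, with the finger behind its outer face.

```bash
python3 -m crank '[{"jaw":0,"tx":11,"ty":0,"tz":0,"turn":0},{"jaw":0,"tx":11,"ty":0,"tz":0,"turn":0},{"jaw":0,"tx":10,"ty":0,"tz":-1,"turn":0},{"jaw":0,"tx":9,"ty":0,"tz":-1,"turn":0},{"jaw":0,"tx":8,"ty":0,"tz":-2,"turn":0},{"jaw":0,"tx":8,"ty":0,"tz":-2,"turn":0},{"jaw":0,"tx":8,"ty":0,"tz":-7,"turn":0},{"jaw":0,"tx":7,"ty":0,"tz":-8,"turn":0},{"jaw":0,"tx":0,"ty":0,"tz":0,"turn":0}]'; python3 - <<'E'
from h import *
z=snap('side');cv2.imwrite("pics/side4.png",cv2.resize(z['p'][160:310,220:420,::-1],None,fx=3,fy=3))
E
```

```text
time: 10.9
tcp_pos: [0.5619, 0.1748, 0.0977]
ee_rot: [1.0, 0.001, -0.001, 0.0]
ft_force: [-0.3, -0.6, -0.6]
width: 0.0002
grip_force: 0.0
```

View pics/side4.png

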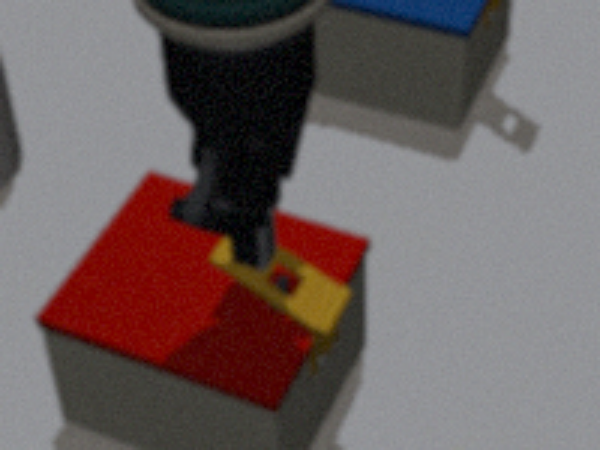

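The hasp has gone over past the catch, which is visible in the slot at about (314,253) in full-image pixels. The finger is on the tab, so I'll press it down.

```bash
python3 -m crank '[{"jaw":0,"tx":5,"ty":0,"tz":-7,"turn":0},{"jaw":0,"tx":4,"ty":0,"tz":-7,"turn":0},{"jaw":0,"tx":3,"ty":0,"tz":-5,"turn":0},{"jaw":0,"tx":0,"ty":0,"tz":-4,"turn":0},{"jaw":0,"tx":0,"ty":0,"tz":0,"turn":0}]';python3 -m crank '[{"jaw":0,"tx":0,"ty":0,"tz":-2,"turn":0},{"jaw":0,"tx":0,"ty":0,"tz":0,"turn":0}]';python3 -m crank '[{"jaw":0,"tx":0,"ty":0,"tz":-1,"turn":0},{"jaw":0,"tx":0,"ty":0,"tz":0,"turn":0}]'
```

```text
time: 11.45
tcp_pos: [0.5734, 0.1751, 0.0756]
ee_rot: [1.0, 0.001, -0.0, 0.0]
ft_force: [-0.6, -0.2, 0.3]
width: 0.0002
grip_force: 0.0
time: 11.65
tcp_pos: [0.5736, 0.1752, 0.0742]
ee_rot: [1.0, 0.001, -0.0, -0.0]
ft_force: [-0.5, 0.6, -0.5]
width: -0.0003
grip_force: 0.0
time: 11.85
tcp_pos: [0.5738, 0.1752, 0.0733]
ee_rot: [1.0, 0.001, 0.0, -0.0]
ft_force: [-0.2, -0.2, 0.1]
width: 0.0
grip_force: 0.0
```

```bash
for i in 1 2 3; do python3 -m crank '[{"jaw":0,"tx":0,"ty":0,"tz":-1,"turn":0},{"jaw":0,"tx":0,"ty":0,"tz":0,"turn":0}]' | grep -E "tcp|ft"; done
```

```text
tcp_pos: [0.5737, 0.1752, 0.0722]
ft_force: [1.0, 0.4, -0.9]
tcp_pos: [0.5737, 0.1751, 0.0711]
ft_force: [-0.4, 0.4, -0.4]
tcp_pos: [0.5737, 0.1751, 0.0702]
ft_force: [-0.1, 0.3, -0.5]
```

```bash
python3 -m crank '[{"jaw":0,"tx":0,"ty":0,"tz":-1,"turn":0},{"jaw":0,"tx":0,"ty":0,"tz":0,"turn":0}]' | grep -E "tcp|ft"; python3 -m crank '[{"jaw":0,"tx":0,"ty":0,"tz":-0.5,"turn":0},{"jaw":0,"tx":0,"ty":0,"tz":0,"turn":0}]' | grep -E "tcp|ft"; python3 -m crank '[{"jaw":0,"tx":0,"ty":0,"tz":-0.5,"turn":0},{"jaw":0,"tx":0,"ty":0,"tz":0,"turn":0}]' | grep -E "tcp|ft"
```

```text
tcp_pos: [0.5738, 0.1752, 0.0698]
ft_force: [-3.9, -1.8, 10.9]
tcp_pos: [0.5739, 0.1753, 0.0697]
ft_force: [-6.8, -2.5, 16.6]
tcp_pos: [0.5739, 0.1752, 0.0695]
ft_force: [-8.6, -3.0, 22.8]
```

```bash
python3 -m crank '[{"jaw":0,"tx":0,"ty":0,"tz":5,"turn":0},{"jaw":0,"tx":0,"ty":0,"tz":25,"turn":0},{"jaw":0,"tx":0,"ty":0,"tz":40,"turn":0},{"jaw":0,"tx":0,"ty":0,"tz":45,"turn":0},{"jaw":0,"tx":0,"ty":0,"tz":45,"turn":0},{"jaw":0,"tx":0,"ty":0,"tz":30,"turn":0},{"jaw":0,"tx":-20,"ty":20,"tz":0,"turn":0},{"jaw":0,"tx":0,"ty":0,"tz":0,"turn":0}]'; python3 - <<'E'
from h import *
np.set_printoptions(precision=4,suppress=True)
lid()
z=snap('side');m=mask(z,(14,110,60),(32,255,255),(270,210,350,300));P=pts(z,m);k=np.linalg.lstsq(np.c_[P[:,:2],np.ones(len(P))],P[:,2],rcond=None)[0];print('hasp',m.sum(),P.min(0),P.max(0),k,np.percentile(P[:,2],[5,50,95]))
z2=snap('scene');m=mask(z2,(14,110,60),(32,255,255),(235,110,270,165));q=quad(m);print('blue',q.tolist())
a=z['p'][180:310,200:400,::-1];b=z2['p'][100:230,230:490,::-1]
cv2.imwrite('pics/fin.png',np.vstack([cv2.resize(a,(460,299)),cv2.resize(b,(460,230))]))
E
```

```text
time: 13.85
tcp_pos: [0.552, 0.198, 0.2595]
ee_rot: [1.0, 0.003, 0.001, -0.001]
ft_force: [-1.0, 1.1, -0.6]
width: 0.0001
grip_force: 0.0
scene 2706 slope x 0.0005898468933310866 y -4.8410868621132086e-05 z at 0.617,0.174 0.10147264107514169 z at .52 0.10152867653000815
side 4247 slope x -0.0001624228215230576 y -0.006016457116809162 z at 0.617,0.174 0.10040859439503101 z at .52 0.10039316422698633
hasp 742 [0.5114 0.1288 0.0676] [0.5953 0.1915 0.1177] [0.0074 0.0468 0.0937] [0.1007 0.1065 0.1096]
blue [[247, 118], [260, 120], [257, 158], [242, 156]]
```

View pics/fin.png

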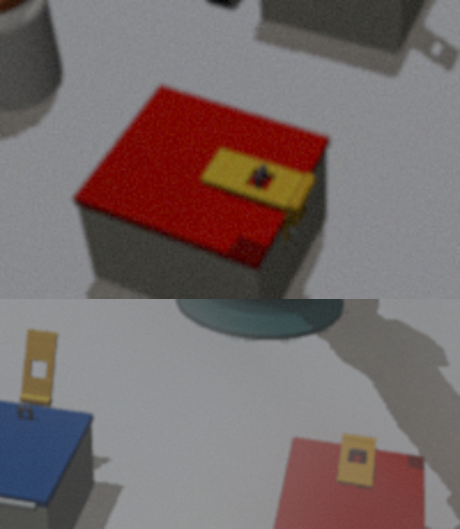

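The picture shows the red lid shut, with the hasp flat on it (slope about 0.007, top at 106 mm) and the catch standing through the slot. The blue hasp's pixels are the same as at the start.

```bash
python3 -c "
from bench import bot;print(bot.finish_job())"
```

```text
the job is handed in; nothing more can be done
None
```

The red lid is pressed fully shut, its hasp lies flat with the catch through the slot, the blue hasp was left standing open, and the job was handed in at about 14 s of the 40 s allowed.

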